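# Turn over the half-inspected cover disc

### The arm

A 6-joint arm with a two-finger parallel gripper is mounted at the origin on the work surface. World frame = base frame: x ahead of the robot, y to its left, z up, the work surface at z = 0. Lengths are in mm, angles in degrees, forces in N, time in s.
With the tool pointing down it reaches from about 300 to 850 mm from the base axis. Payload 4.2 kg.
Tool frame: the origin (TCP) lies midway between the tips of the shut fingers; the grasp point (between the pads) lies 19 mm behind it (env.grasp_offset is the distance from the TCP to the grasp point, in mm); z points along the fingers, y is the line along which they close (so a half turn about z gives the same grasp; the last joint's range is limited). The gripper opens to 91 mm and grips with 3 to 60 N. Pads are 32 mm wide; open, the fingers measure 118 mm over their backs; the gripper's body (76 mm by 178 mm) begins 60 mm behind the grasp point.
Start: joints at [-68.01, 18.312, 89.639, -0, 72.044, -1.146], TCP at [225.931, -528.771, 213.976] pointing down, gripper open.
Joint ranges: [-177.97, 177.97], [-48.28, 115.42], [12.27, 149.76], [-77.06, 257.06], [2.81, 150.46], [-146.56, 146.56]. Speed limits (degrees/s): [147.25, 147.25, 180, 180, 180, 180].

### API

Orientations are given as [roll, pitch, yaw] about the fixed x, y, z axes, in that order (R = Rz(yaw) Ry(pitch) Rx(roll)).
In Python, from workcell import env, optics gives the robot as it stands. The module is installed in compiled form; this text tells all that it offers.
- The arm moves only by the tool send_rows, never from a script. Its argument "targets" is a list that holds one entry, the list of rows, each a list of 7 numbers: the turn, a rotation vector about the world's x, y, z scaled (see below), then the shift along the world's x, y, z scaled (see below), then the closure, from -1 (fully open) to 1 (shut). In form: [[[rx, ry, rz, x, y, z, gripper], ...]]. A call has 1 to 12 rows; each row shifts and turns the commanded pose from where the row before left it; what a row does not reach is not made up. The controller multiplies each number of a shift by 0.2 m and each number of a turn by pi/2 rad. A row lasts 1/10 s, in which the tool goes at most 50 mm and 8.59 degrees, less where a joint would pass 70% of its speed; a pose out of reach is approached as far as the arm can. A call with a number of a shift or a turn outside -1 to 1 is refused whole. A call with a gripper value outside its range is refused whole. The fingers move at their own pace and stop on an object; "grip_force" is the grip in N (left out, the last holds). Time passes only in rows, so rows that do not move let the fingers close. It gives the time, the measured TCP pose, the force, the opening and the grip force at its end, in the units of the state.
- env.state(): the state, without advancing time (a new reading comes with each control period).
- optics.grab_frame(name): name is "scene" or "top"; returns (picture, depth): 384x512x3 uint8, red, green, blue; 384x512 float32, mm along the optical axis (not along the pixel's ray), 0 where there is no reading.
- optics.camera_info(name): a dict with "camera_matrix" (3x3 intrinsics, pixels), "R" (3x3) and "t" (3): a world point X has camera coordinates R X + t. Camera axes: x right, y down, z forward; pixel columns grow to the right and rows downward; lengths in mm; the calibration is good to about 2 mm. A picture is of the moment at which its call begins. camera_info takes no time and is no camera call.
- env.job_done(): hands the job in; it is judged then, once.
Trained networks look in the newest picture that a camera, given by its name, has taken for a name from the list of things; names that differ only in an ending like _2 or _b are one class to them, and where a whole thing is asked for, a point or a joint stands for the part that bears it (a point fixed in the world has none). Each returns a list of dicts, best first, with "conf" (0 to 1); they miss things now and then, are a little off and sometimes report something else, mostly with a low value. They report only what shows in the picture. A call takes as long as a camera call. They do not tell look-alikes from the thing itself.
- optics.silhouettes(camera, name): "mask" (384x512 bool, what is visible of it) and "at" ([column, row] in pixels, amid what is visible of it).
- optics.place_of(camera, name): "at" ([column, row] in pixels: a listed point, or the origin of a listed thing).
The state is a dict: "time_s": time; "qpos": joint angles; "qvel": joint speeds; "effort": joint torques, N m; "ee_pos": TCP position; "ee_rot": TCP orientation; "force": force on the tool from outside, world axes, zero at the start; "torque": the same for the moment, N m; "gripper_width": finger opening in mm; "gripper_force": force on a finger pad.
Only numpy, scipy, OpenCV 4.12 (cv2) and the standard library are available. Lean on these libraries where they do the work, as an engineer would, in place of code of your own. Each camera call takes 0.05 s, during which the arm holds its last target. There are 200 camera calls.

### The job

Two painted cover discs lie side by side on the dark steel shelf of the turning rack, sticking out over its front edge. Pick up the turner (spatula) by its blue handle and with its blade flip the disc that lies red side up, over the small step behind it, so that it ends lying flat on the green pad with its yellow side up; then lay the turner flat on the bench and let go. The paint is fresh: do not touch either disc with the gripper, do not drop the turner, and leave the other disc, already yellow side up, where it lies.

Things in the scene. Friction and masses are not known exactly. Their poses are not given: they have to be found in the camera images.
- disc_center (a point): Centre (mid-thickness) of the disc to flip: aluminium, 100 mm across, 8 mm thick, 0.12 to 0.24 kg, one face red, the other yellow. Starts red side up on the rack's shelf, in either bay; far rim 1 to 7 mm short of the step, near rim sticking out 36 to 42 mm over the shelf's front edge, free air below. z axis out of the red face (up at the start).
- done_disc_center (a point): Centre (mid-thickness) of the other disc, of the same size, lying likewise in the other bay (centres 120 mm or more apart) but already yellow side up: leave it alone. z axis out of the yellow face.
- turner_grip (a point): Grip point, mid-height of the turner's handle. x towards the blade, z up. Lies flat on the bench on blade and rear foot; 0.2 kg. Blue handle 22 mm wide (y), 26 mm high, from 94 mm behind to 34 mm ahead of this point, underside 12 mm above the bench. Level steel blade 60 mm wide, 3 mm thick, underside 25 mm below this point, square front edge 135 mm ahead of it.
- rack: Fixed rack, 280 mm wide (y). Origin at bench height; x = flip direction, z up. Dark shelf, 40 mm above the bench, from x = -100 mm (front edge) to -35; there a 4 mm step up to the green pad, x = -35 to +110, with an 8 mm lip at the far end. Bays near y = +68 and -68. Lift the overhanging rim from below with the blade's tip: the far rim lodges at the step and the disc tips over it.
There are look-alikes about, which are no part of the job. Of the things that look like the part that bears turner_grip, the smaller one is meant. Leave any turquoise look-alike of the part that bears done_disc_center alone.

How it is judged (in metres and radians):
On the way, in this order (a step that is already met when the one before it is completed fails the run):
1. the disc is tipped up by the turner (angle between disc_center's own z axis and vertical above 0.4 rad and contact force between turner and disc above 0.05 N), for 0.04 s.
2. the disc lies on the green pad, yellow side up (x of disc_center in the frame of rack between -0.01 and 0.072 m and y of disc_center in the frame of rack between -0.11 and 0.11 m and z of disc_center in the frame of rack between 0.042 and 0.054 m and angle between disc_center's own z axis and vertical above 2.96 rad), for 0.2 s.
At the end, for the whole second after the job is handed in: The disc lies still and flat (10 degrees) on the green pad, yellow side up, its centre 25 mm or more past the step, 38 mm from the far end, 30 mm from the sides; the turner lies still and flat (10 degrees) on the bench; the other disc is within 15 mm of its start (all of step 2 and linear speed of each of disc, turner below 0.02 m/s and height (world z) of turner_grip between 0.018 and 0.035 m and angle between each of turner_grip, done_disc_center's own z axis and vertical below 0.17 rad and distance of done_disc_center from where it was at the start of the episode below 0.015 m); the robot touches nothing.
It fails at once if the gripper or arm touches the disc to flip (contact force between any of the fingers, the arm and disc above 0.3 N).
It fails at once if the gripper or arm touches the other disc (contact force between any of the fingers, the arm and done_disc above 0.3 N).
It fails at once if the other disc is moved by more than 15 mm (distance of done_disc_center from where it was at the start of the episode above 0.015 m).
It fails at once if the turner is dropped (falls free at over 0.7 m/s) (linear speed of turner above 0.7 m/s and contact force between the fingers and turner below 0.1 N).
It also fails if it takes over 56 s, if anything falls off the work surface, if the arm or the gripper's body presses on something with over 40 N, if the wrist force passes 120 N, or if a joint passes its speed limit or range.

## Working session

There is one attempt and no reset: what is moved stays moved. The work goes in short steps, Python scripts to look and compute and a tool call to move; the robot and the scene stay as the last step left them, time stands still between calls to the robot, and variables do not carry over. Pictures are saved under pics/ and viewed, at most 10 in all, crops included, and the job is handed in when it is done.

Besides the shell and the picture viewer there is one more tool, called as name(argument=value, ...) on one line, values as JSON. send_rows: Moves the arm, as the interface text tells. Its arguments: {"type":"object","properties":{"targets":{"type":"array"},"grip_force":{"type":"number"}},"required":["targets"]}

```bash
mkdir -p pics; cat > h.py <<'E'
import numpy as np, cv2
from workcell import env, optics
def unproj(cam,px,d=None,z=None):
    i=optics.camera_info(cam);K=np.array(i["camera_matrix"]);R=np.array(i["R"]);t=np.array(i["t"])
    r=np.linalg.inv(K)@np.array([px[0],px[1],1.])
    if d is not None: return R.T@(r*d-t)
    c=-R.T@t; w=R.T@r; return c+w*(z-c[2])/w[2]
def cloud(cam,dep):
    i=optics.camera_info(cam);K=np.array(i["camera_matrix"]);R=np.array(i["R"]);t=np.array(i["t"])
    v,u=np.mgrid[0:384,0:512]; r=np.stack([u,v,np.ones_like(u)],-1)@np.linalg.inv(K).T
    return (r*dep[...,None]-t)@R
E
python3 - <<'E'
from h import *
for c in ["top","scene"]:
    p,d=optics.grab_frame(c); np.savez(f"{c}.npz",p=p,d=d); cv2.imwrite(f"pics/{c}0.png",p[...,::-1])
    i=optics.camera_info(c); print(c,-np.array(i["R"]).T@np.array(i["t"]), np.array(i["R"])[2])
    W=cloud(c,d)
    for n in ["disc_center","done_disc_center","turner_grip","rack"]:
        for o in optics.place_of(c,n):
            a=np.round(o["at"]).astype(int); print(n,round(o["conf"],2),a, W[min(a[1],383),min(a[0],511)].round())
        for o in optics.silhouettes(c,n):
            print("  sil",o["conf"],np.round(o["at"]),o["mask"].sum(),np.median(W[o["mask"]],0).round())
print(env.state())
E
```

```text
top [ 294.36946776  114.1680998  1320.67981818] [ 0.08906182 -0.01994903 -0.9958263 ]
disc_center 0.91 [318 163] [464. -96.  47.]
  sil 0.56 [320. 162.] 1063 [466. -96.  48.]
done_disc_center 0.87 [310 116] [594. -78.  52.]
done_disc_center 0.76 [260 110] [625.  56.   8.]
done_disc_center 0.2 [167 177] [437. 316.  41.]
  sil 0.78 [311. 118.] 1031 [597. -79.  48.]
  sil 0.55 [259. 110.] 993 [622.  56.   8.]
turner_grip 0.81 [167 176] [440. 316.  39.]
  sil 0.96 [188. 179.] 1157 [437. 263.   5.]
  sil 0.61 [169. 258.] 2024 [220. 322.   6.]
rack 0.79 [343 138] [ 532. -167.   47.]
  sil 0.78 [359. 138.] 6641 [ 540. -203.   44.]
scene [793.42921998 623.38335629 829.57297956] [-0.40849639 -0.51302149 -0.75494347]
disc_center 0.67 [194 168] [460. -86.  48.]
  sil 0.8 [191. 169.] 694 [472. -91.  48.]
  sil 0.17 [153. 194.] 828 [603. -73.  48.]
done_disc_center 0.93 [152 195] [608. -68.  50.]
done_disc_center 0.67 [171 237] [629.  59.   9.]
  sil 0.61 [172. 238.] 954 [628.  62.   9.]
  sil 0.57 [152. 195.] 800 [604. -72.  48.]
turner_grip 0.98 [294 262] [436. 329.  39.]
turner_grip 0.74 [380 
[... 176 characters left out ...]
416 [ 562. -192.   44.]
{'time_s': 0.9, 'qpos': array([-6.80098514e+01,  1.83078977e+01,  8.96369499e+01,  2.38482677e-03,
        7.20424863e+01, -1.14553290e+00]), 'qvel': array([ 0.05430775,  0.12247859,  0.09744245, -0.02149135,  0.04239485,
       -0.10568537]), 'effort': array([ 1.36035931e-03, -4.12328911e+01, -2.32229912e+01,  7.30164628e-02,
        3.77214525e-02, -3.39480312e-05]), 'ee_pos': array([ 225.95383797, -528.78490585,  214.03000523]), 'ee_rot': array([ 1.79987291e+02, -2.01514141e-03,  2.31349467e+01]), 'force': array([ 0.0881914 , -0.97062523,  0.52267841]), 'torque': array([ 0.01420611, -0.00839094,  0.02674757]), 'gripper_force': 0.0, 'gripper_width': 90.755768095502}
```

View pics/top0.png

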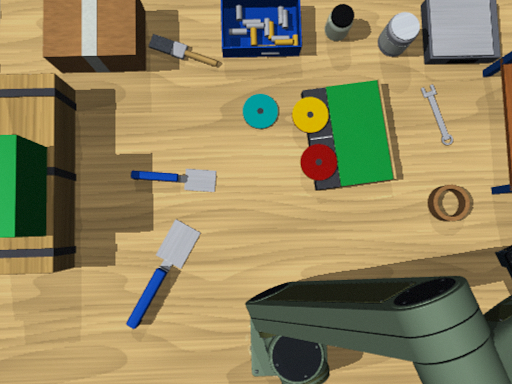

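View pics/scene0.png

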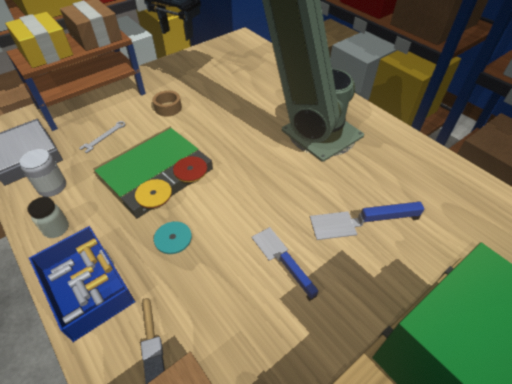

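Top view: turner candidates are the small one (handle [155,176], blade [200,180]), the large one (handle [147,297], blade [178,243]) and the wooden-handled scraper [185,50]. I choose the small blue one. The red disc is at [318,162], the yellow one at [311,116], and the turquoise look-alike at [261,110] is left alone.

```bash
python3 - <<'E'
from h import *
f=np.load("top.npz");p,d=f["p"],f["d"];hsv=cv2.cvtColor(p,cv2.COLOR_RGB2HSV);H,S,V=[hsv[...,k].astype(int) for k in range(3)]
v,u=np.mgrid[0:384,0:512]
def box(a,b,c,e): return (u>=a)&(u<=b)&(v>=c)&(v<=e)
def rect(m,z,name):
    q=np.array([unproj("top",(x,y),z=z)[:2] for y,x in np.argwhere(m)],np.float32)
    r=cv2.minAreaRect(q); print(name,m.sum(),"mean",q.mean(0).round(1),"rect",np.round(r[0],1),np.round(r[1],1),round(r[2],2)); print(np.round(cv2.boxPoints(r),0).tolist()); return q
k=np.ones((3,3),np.uint8)
op=lambda m:cv2.morphologyEx(m.astype(np.uint8),cv2.MORPH_OPEN,k)>0
g=op((H>45)&(H<75)&(S>150)&box(300,410,70,200)); q=rect(g,44,"green")
b=op((H>105)&(H<128)&(S>120)&box(120,185,160,195)); qh=rect(b,38,"handle")
bl=op((S<40)&(V>120)&box(175,222,160,200)); qb=rect(bl,3,"blade")
r=op(((H<8)|(H>172))&(S>150)&box(295,345,140,185)); qr=rect(r,48,"red")
y=op((H>20)&(H<32)&(S>200)&box(290,332,92,135)); rect(y,48,"yellow")
dk=op((V<90)&box(300,345,85,192)); rect(dk,40,"dark")
a=np.arctan2(*(qb.mean(0)-qh.mean(0))[::-1]);print("turner axis",np.degrees(a))
W=cloud("top",d)
for n,m in [("g",g),("h",b),("bl",bl),("r",r),("dk",dk)]: print(n,np.median(W[m],0).round(1))
c=p[70:200,120:410]; cv2.imwrite("pics/crop1.png",cv2.resize(c[...,::-1],None,fx=2.7,fy=2.7,interpolation=cv2.INTER_CUBIC))
E
```

```text
Traceback (most recent call last):
  File "h.py", line 4, in unproj
    i=optics.camera_info(cam);K=np.array(i["camera_matrix"]);R=np.array(i["R"]);t=np.array(i["t"])
ValueError: time passes only in moves, steps and waits
```

```bash
cat > h.py <<'E'
import numpy as np, cv2, functools
from workcell import env, optics
@functools.lru_cache(None)
def cam_(c):
    i=optics.camera_info(c);return np.array(i["camera_matrix"]),np.array(i["R"]),np.array(i["t"])
def unproj(cam,px,z):
    K,R,t=cam_(cam); w=np.c_[np.atleast_2d(px),np.ones(len(np.atleast_2d(px)))]@np.linalg.inv(K).T@R
    c=-R.T@t; return c+w*((z-c[2])/w[:,2])[:,None]
def cloud(cam,dep):
    K,R,t=cam_(cam)
    v,u=np.mgrid[0:384,0:512]; r=np.stack([u,v,np.ones_like(u)],-1)@np.linalg.inv(K).T
    return (r*dep[...,None]-t)@R
k=np.ones((3,3),np.uint8)
op=lambda m:cv2.morphologyEx(m.astype(np.uint8),cv2.MORPH_OPEN,k)>0
v,u=np.mgrid[0:384,0:512]
def box(a,b,c,e): return (u>=a)&(u<=b)&(v>=c)&(v<=e)
def rect(m,z,name,cam="top"):
    q=unproj(cam,np.argwhere(m)[:,::-1],z)[:,:2].astype(np.float32)
    r=cv2.minAreaRect(q); print(name,m.sum(),"mean",q.mean(0).round(1),"rect",np.round(r[0],1),np.round(r[1],1),round(r[2],2),np.round(cv2.boxPoints(r),0).tolist()); return q
def HSV(p):
    h=cv2.cvtColor(p,cv2.COLOR_RGB2HSV).astype(int); return h[...,0],h[...,1],h[...,2]
E
python3 - <<'E'
from h import *
f=np.load("top.npz");p,d=f["p"],f["d"];H,S,V=HSV(p)
g=op((H>45)&(H<75)&(S>150)&box(300,410,70,200)); q=rect(g,44,"green")
b=op((H>105)&(H<128)&(S>120)&box(120,185,160,195)); qh=rect(b,38,"handle")
bl=op((S<40)&(V>120)&box(175,222,160,200)); qb=rect(bl,3,"blade")
r=op(((H<8)|(H>172))&(S>150)&box(295,345,140,185)); qr=rect(r,48,"red")
y=op((H>20)&(H<32)&(S>200)&box(290,332,92,135)); rect(y,48,"yellow")
dk=op((V<90)&box(300,345,85,192)); rect(dk,40,"dark")
a=np.arctan2(*(qb.mean(0)-qh.mean(0))[::-1]);print("turner axis",np.degrees(a))
W=cloud("top",d)
for n,m in [("g",g),("h",b),("bl",bl),("r",r),("dk",dk)]: print(n,np.median(W[m],0).round(1))
c=p[70:200,120:410]; cv2.imwrite("pics/crop1.png",cv2.resize(c[...,::-1],None,fx=2.7,fy=2.7,interpolation=cv2.INTER_CUBIC))
E
```

```text
green 5219 mean [ 545.5 -212.2] rect [ 546.8 -211.9] [278.5 144.9] 6.35 [[400.0, -155.0], [416.0, -299.0], [693.0, -269.0], [677.0, -125.0]]
handle 356 mean [442.1 352.1] rect [441.9 351.8] [126.2  21.4] 84.25 [[425.0, 290.0], [446.0, 288.0], [459.0, 413.0], [438.0, 416.0]]
blade 626 mean [430.6 229.7] rect [430.8 229.9] [83.5 59.5] 84.75 [[397.0, 191.0], [457.0, 186.0], [464.0, 269.0], [405.0, 274.0]]
red 1007 mean [467.8 -97.3] rect [468.4 -97.1] [96.  96.3] 88.5 [[419.0, -144.0], [515.0, -146.0], [518.0, -50.0], [421.0, -48.0]]
yellow 990 mean [599.3 -78.8] rect [599.5 -78.5] [98.3 98. ] 61.53 [[533.0, -98.0], [619.0, -145.0], [666.0, -59.0], [580.0, -12.0]]
dark 944 mean [ 524.9 -111.5] rect [ 533.2 -105.5] [281.4  70.2] 6.27 [[390.0, -86.0], [397.0, -156.0], [677.0, -125.0], [669.0, -55.0]]
turner axis -95.346375
g [ 543.8 -212.    44.1]
h [442.3 353.   37.4]
bl [430.2 230.    2.7]
r [467.6 -97.   48. ]
dk [ 529.1 -113.9   39.9]
```

View pics/crop1.png

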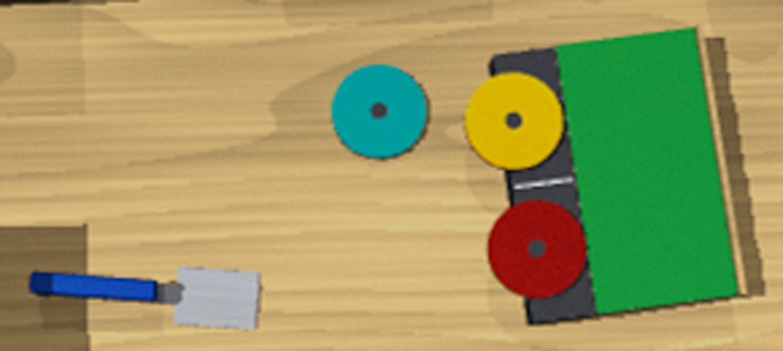

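The crop confirms the small turner: handle 126×21 mm, blade 83×60 mm, grip at about (439.5, 322.5), axis -95.6°. The rack's flip direction is -83.7°. Next I go above the handle.

send_rows(targets=[[[0,0,0.034,0.053,0.213,0,-1],[0,0,0.034,0.053,0.213,0,-1],[0,0,0.034,0.053,0.213,0,-1],[0,0,0.034,0.053,0.213,0,-1],[0,0,0.034,0.053,0.213,0,-1],[0,0,0.034,0.053,0.213,0,-1],[0,0,0.034,0.053,0.213,0,-1],[0,0,0.034,0.053,0.213,0,-1],[0,0,0.034,0.053,0.213,0,-1],[0,0,0.034,0.053,0.213,0,-1]]], grip_force=55)

```text
time_s: 1.9
ee_pos: [332.1, -101.2, 214.3]
ee_rot: [179.9, -0.0, 53.8]
force: [0.9, -0.7, 0.4]
gripper_width: 91.4
gripper_force: 0.0
```

send_rows(targets=[[[0,0,0.034,0.053,0.213,0,-1],[0,0,0.034,0.053,0.213,0,-1],[0,0,0.034,0.053,0.213,0,-1],[0,0,0.034,0.053,0.213,0,-1],[0,0,0.034,0.053,0.213,0,-1],[0,0,0.034,0.053,0.213,0,-1],[0,0,0.034,0.053,0.213,0,-1],[0,0,0.034,0.053,0.213,-0.1,-1],[0,0,0.034,0.053,0.213,-0.15,-1],[0,0,0.034,0.053,0.213,-0.15,-1],[0,0,0,0,0,0,-1],[0,0,0,0,0,0,-1]]])

```text
time_s: 3.1
ee_pos: [436.2, 318.3, 136.6]
ee_rot: [-179.9, 0.1, 84.4]
force: [-0.9, -0.9, 0.4]
gripper_width: 91.2
gripper_force: 0.0
```

send_rows(targets=[[[0,0,0,0.015,0.02,-0.2,-1],[0,0,0,0,0,-0.2,-1],[0,0,0,0,0,-0.14,-1],[0,0,0,0,0,-0.06,-1],[0,0,0,0,0,-0.04,-1],[0,0,0,0,0,0,-1]]])

```text
time_s: 3.7
ee_pos: [440.2, 321.9, 10.2]
ee_rot: [180.0, -0.0, 84.3]
force: [-0.2, -0.1, -0.6]
gripper_width: 91.3
gripper_force: 0.0
```

```bash
python3 - <<'E'
from h import *
p,d=optics.grab_frame("scene"); c=p[170:330,200:400]; cv2.imwrite("pics/c2.png",cv2.resize(c[...,::-1],None,fx=3.6,fy=3.6,interpolation=cv2.INTER_CUBIC)); s=env.state(); print(s["ee_pos"],s["force"])
E
```

```text
[440.55105689 322.29745566  10.81324816] [ 0.21912672  0.02724503 -0.52647148]
```

View pics/c2.png

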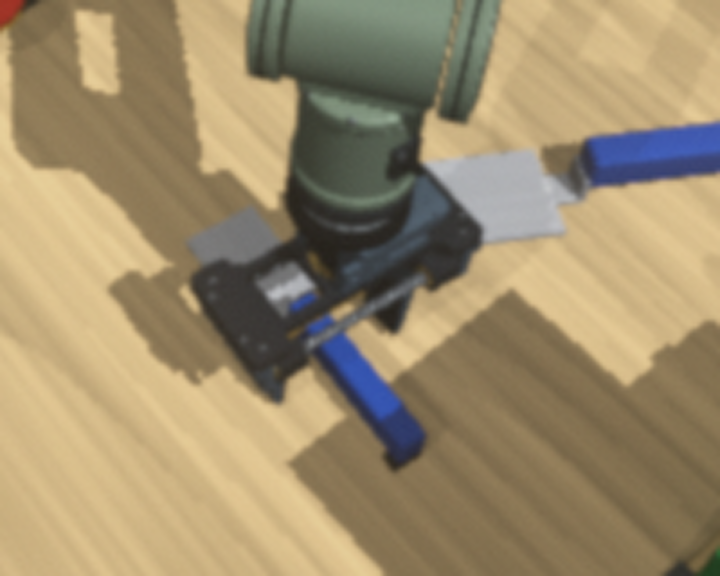

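The handle lies between the open fingers, and the big turner's blade is clear of them. Closing and lifting.

send_rows(targets=[[[0,0,0,0,0,-0.012,-1],[0,0,0,0,0,0,1],[0,0,0,0,0,0,1],[0,0,0,0,0,0,1],[0,0,0,0,0,0,1],[0,0,0,0,0,0,1],[0,0,0,0,0,0,1],[0,0,0,0,0,0,1]]], grip_force=55)

```text
time_s: 4.55
ee_pos: [439.6, 322.2, 7.1]
ee_rot: [180.0, 0.0, 84.3]
force: [0.3, -0.1, -0.4]
gripper_width: 38.0
gripper_force: 0.0
```

send_rows(targets=[[[0,0,0,0,0,0,1],[0,0,0,0,0,0.05,1],[0,0,0,0,0,0.1,1],[0,0,0,0,0,0.1,1],[0,0,0,0,0,0.1,1],[0,0,0,0,0,0.1,1],[0,0,0,0,0,0,1]]])

```text
time_s: 5.25
ee_pos: [441.2, 323.3, 100.1]
ee_rot: [179.7, -0.2, 84.3]
force: [0.4, -0.7, -2.2]
gripper_width: 21.6
gripper_force: 55.0
```

```bash
cat > blade.py <<'E'
from h import *
from scipy.spatial.transform import Rotation as Ro
def run(save=None):
    for c in ["top","scene"]:
        p,d=optics.grab_frame(c); s=env.state(); T=s["ee_pos"]; yaw=np.radians(s["ee_rot"][2]); ax=-np.array([np.cos(yaw),np.sin(yaw),0]); n=np.array([-ax[1],ax[0],0])
        if save: cv2.imwrite(f"pics/{save}_{c}.png",p[...,::-1])
        P=cloud(c,d)-T; a=P@ax; l=P@n; z=P[...,2]; H,S,V=HSV(p)
        m=(a>70)&(a<150)&(abs(l)<45)&(abs(z)<35)&(d>0)&(S<60)
        q=np.c_[a[m],l[m],z[m]]; print(c,T.round(1),s["ee_rot"].round(2),len(q))
        if len(q)>50:
            A=np.c_[q[:,:2],np.ones(len(q))]; co=np.linalg.lstsq(A,q[:,2],rcond=None)[0]
            r=abs(A@co-q[:,2])<3; co=np.linalg.lstsq(A[r],q[r,2],rcond=None)[0]; q=q[r]
            print(" slopes deg along,lat",np.degrees(np.arctan(co[:2])).round(2),"z rel TCP at tip",(co@[135,0,1]).round(1)," a 1/99%",np.percentile(q[:,0],[1,99]).round(1)," l",np.percentile(q[:,1],[1,50,99]).round(1),"n",len(q))
            e=q[q[:,0]>np.percentile(q[:,0],60)]; 
            for lo in (-25,-10,10,):
                k=(q[:,1]>lo)&(q[:,1]<lo+15); print("  tip a at l",lo+7,np.percentile(q[k,0],98).round(1) if k.any() else None)
E
python3 -c "import blade;blade.run('g')"
```

```text
top [440.3 322.6  98.4] [ 1.7987e+02 -1.1000e-01  8.4340e+01] 519
 slopes deg along,lat [0.05 0.8 ] z rel TCP at tip -12.5  a 1/99% [ 71.4 131.7]  l [-28.3   0.7  28.3] n 395
  tip a at l -18 130.6
  tip a at l -3 132.0
  tip a at l 17 130.3
scene [439.5 322.   97.2] [ 1.7999e+02 -1.0000e-02  8.4330e+01] 164
 slopes deg along,lat [-0.8   0.38] z rel TCP at tip -12.0  a 1/99% [ 72.2 131. ]  l [-28.2  -4.   30.6] n 161
  tip a at l -18 130.2
  tip a at l -3 130.4
  tip a at l 17 131.0
```

Grip is level: blade top 12.3 mm below the TCP, tip about 133 mm ahead. Going to a standoff in front of the red disc.

send_rows(targets=[[[0,0,0.0167,0,-0.12,0,1],[0,0,0.0167,0,-0.12,0,1],[0,0,0.0167,0,-0.12,0,1],[0,0,0.0167,0,-0.12,0,1],[0,0,0.0167,0,-0.12,0,1],[0,0,0.0167,0,-0.12,0,1],[0,0,0.0167,0.005,-0.12,-0.05,1],[0,0,0.0167,0.005,-0.12,-0.08,1],[0,0,0,0,0,-0.08,1],[0,0,0,0,0,-0.05,1],[0,0,0,0,0,0,1],[0,0,0,0,0,0,1]]])

```text
time_s: 6.55
ee_pos: [441.6, 130.5, 44.9]
ee_rot: [-180.0, 0.0, 96.4]
force: [0.4, 0.4, -2.2]
gripper_width: 21.7
gripper_force: 55.0
```

```bash
python3 - <<'E'
import blade; blade.run("s")
from h import *
p,d=optics.grab_frame("top");H,S,V=HSV(p)
rect(op(((H<8)|(H>172))&(S>150)&box(295,345,140,185)),48,"red")
p=cv2.imread("pics/s_top.png")[80:230,200:420];cv2.imwrite("pics/c3.png",cv2.resize(p,None,fx=3.5,fy=3.5,interpolation=cv2.INTER_CUBIC))
E
```

```text
top [442.  130.7  45.3] [ 1.7997e+02 -1.0000e-02  9.6400e+01] 225
 slopes deg along,lat [-1.7  -0.24] z rel TCP at tip -14.8  a 1/99% [100.7 133.4]  l [-30.6   3.8  27.1] n 167
  tip a at l -18 132.7
  tip a at l -3 133.0
  tip a at l 17 132.7
scene [442.1 130.7  45.6] [ 1.7994e+02 -1.0000e-02  9.6400e+01] 26
red 1006 mean [467.7 -97. ] rect [467.  -97.1] [95.7 99.2] 87.86 [[416.0, -143.0], [515.0, -147.0], [518.0, -51.0], [419.0, -47.0]]
```

View pics/c3.png

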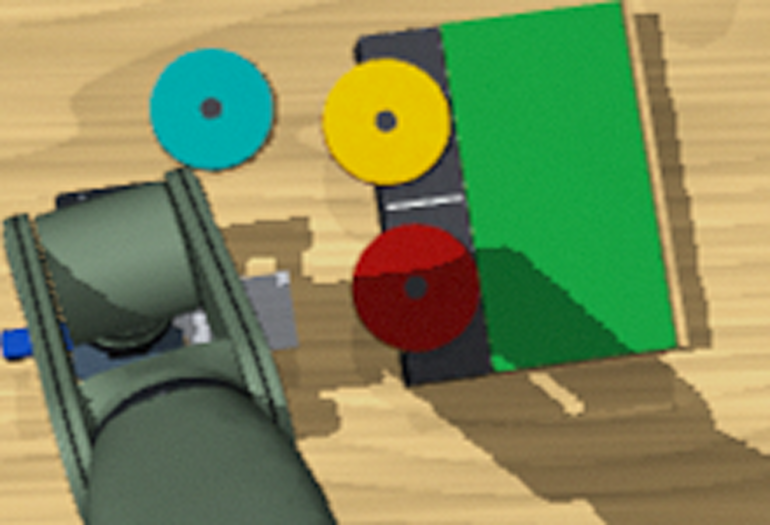

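The blade points at the red disc (blade tip at crop [290,310], disc at [415,288]) and is in line along the flip direction. I compute the arc increments and advance below the overhang.

send_rows(targets=[[[0,0,0,0.008,-0.07,0.002,1],[0,0,0,0.008,-0.07,0.002,1],[0,0,0,0.008,-0.07,0.002,1],[0,0,0,0.008,-0.07,0,1],[0,0,0,0.008,-0.065,0,1],[0,0,0,0,0,0,1],[0,0,0,0,0,0,1]]])

```text
time_s: 7.4
ee_pos: [449.9, 61.2, 46.6]
ee_rot: [180.0, -0.0, 96.3]
force: [-0.4, 0.6, -3.0]
gripper_width: 21.8
gripper_force: 55.0
```

```bash
python3 - <<'E'
from h import *
ph=np.radians(np.r_[0:61:6,65:111:5]); s=-80*np.cos(ph); z=80*np.sin(ph)
for a,b,c in zip(np.degrees(ph[1:]),np.diff(s),np.diff(z)): print(int(round(a)),[0,0,0,round(b*.1106/200,3),round(-b*.9939/200,3),round(c/200,3),1])
s=env.state(); print(s["ee_pos"],s["force"])
p,d=optics.grab_frame("scene"); c=p[120:270,100:300]; cv2.imwrite("pics/c4.png",cv2.resize(c[...,::-1],None,fx=3.8,fy=3.8,interpolation=cv2.INTER_CUBIC))
E
```

```text
6 [0, 0, 0, np.float64(0.0), np.float64(-0.002), np.float64(0.042), 1]
12 [0, 0, 0, np.float64(0.001), np.float64(-0.007), np.float64(0.041), 1]
18 [0, 0, 0, np.float64(0.001), np.float64(-0.011), np.float64(0.04), 1]
24 [0, 0, 0, np.float64(0.002), np.float64(-0.015), np.float64(0.039), 1]
30 [0, 0, 0, np.float64(0.002), np.float64(-0.019), np.float64(0.037), 1]
36 [0, 0, 0, np.float64(0.003), np.float64(-0.023), np.float64(0.035), 1]
42 [0, 0, 0, np.float64(0.003), np.float64(-0.026), np.float64(0.033), 1]
48 [0, 0, 0, np.float64(0.003), np.float64(-0.029), np.float64(0.03), 1]
54 [0, 0, 0, np.float64(0.004), np.float64(-0.032), np.float64(0.026), 1]
60 [0, 0, 0, np.float64(0.004), np.float64(-0.035), np.float64(0.023), 1]
65 [0, 0, 0, np.float64(0.003), np.float64(-0.031), np.float64(0.016), 1]
70 [0, 0, 0, np.float64(0.004), np.float64(-0.032), np.float64(0.013), 1]
75 [0, 0, 0, np.float64(0.004), np.float64(-0.033), np.float64(0.01), 1]
80 [0, 0, 0, np.float64(0.004), np.float64(-0.034), np.float64(0.008), 1]
85 [0, 0, 0, np.float64(0.004), np.float64(-0.034), np.float64(0.005), 1]
90 [0, 0, 0, np.float64(0.004), np.float64(-0.035), np.float64(0.002), 1]
95 [0, 0, 0, np.float64(0.004), np.float64(-0.035), np.float64(-0.002), 1]
100 [0, 0, 0, np.float64(0.004), np.float64(-0.034), np.float64(-0.005), 1]
105 [0, 0, 0, np.float64(0.004), np.float64(-0.034), np.float64(-0.008), 1]
110 [0, 0, 0, np.float64(0.004), np.float64(-0.033), np.float64(-0.01), 1]
[449.86852164  61.22066961  46.59859523] [-0.36523359  0.55489454 -2.9950964 ]
```

View pics/c4.png

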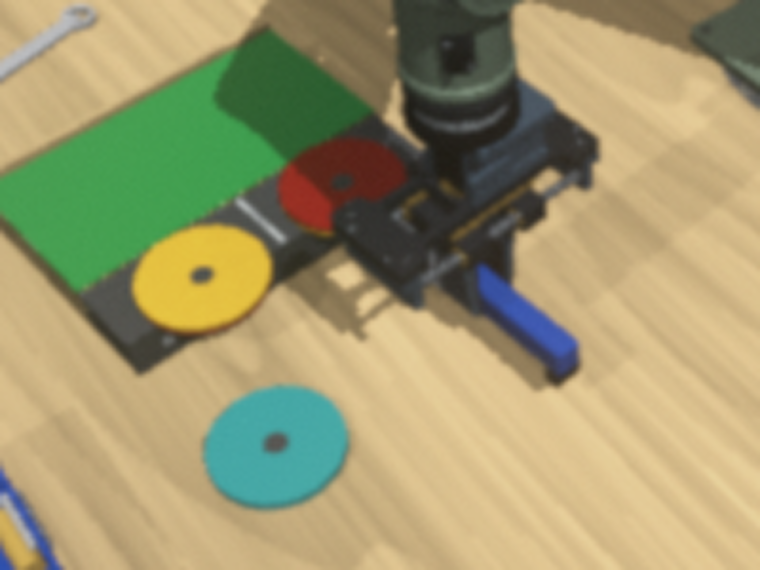

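The red disc still lies flat at crop [340,185], and the blade is hidden beneath it. I start the lift.

send_rows(targets=[[[0,0,0,0,0,0.02,1],[0,0,0,0,0,0.015,1],[0,0,0,0,-0.002,0.042,1],[0,0,0,0.001,-0.007,0.041,1],[0,0,0,0.001,-0.011,0.04,1],[0,0,0,0.002,-0.015,0.039,1],[0,0,0,0.002,-0.019,0.037,1],[0,0,0,0.003,-0.023,0.035,1],[0,0,0,0,0,0,1]]])

```text
time_s: 8.35
ee_pos: [452.4, 45.2, 101.3]
ee_rot: [179.9, 0.0, 96.3]
force: [-0.2, 0.9, -2.5]
gripper_width: 21.6
gripper_force: 55.0
```

```bash
python3 - <<'E'
from h import *
a,_=optics.grab_frame("top"); b,_=optics.grab_frame("scene")
a=a[100:200,270:400];b=b[110:230,110:266]
o=np.hstack([cv2.resize(a,(390,300)),cv2.resize(b,(390,300))]); cv2.imwrite("pics/c5.png",o[...,::-1]); s=env.state(); print(s["ee_pos"],s["ee_rot"],s["force"])
E
```

```text
[451.54348333  45.57223978 100.28546492] [ 1.79972817e+02 -6.14249331e-03  9.63304660e+01] [ 0.09587357  0.86191602 -2.64460193]
```

View pics/c5.png

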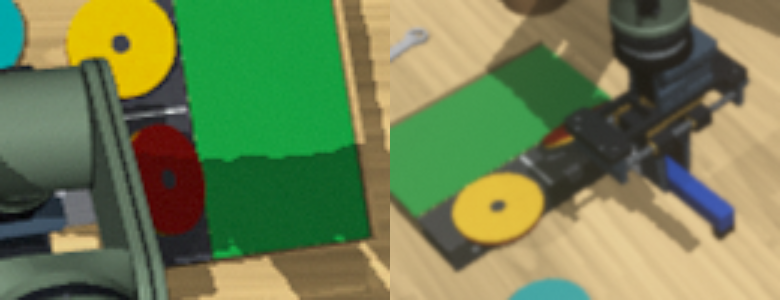

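The red disc is tipped up: it shows foreshortened at [168,180], far rim at the step. I continue over the top.

send_rows(targets=[[[0,0,0,0.003,-0.026,0.033,1],[0,0,0,0.003,-0.029,0.03,1],[0,0,0,0.004,-0.032,0.026,1],[0,0,0,0.004,-0.035,0.023,1],[0,0,0,0.003,-0.031,0.016,1],[0,0,0,0.004,-0.032,0.013,1],[0,0,0,0.004,-0.033,0.01,1],[0,0,0,0.004,-0.034,0.008,1],[0,0,0,0.004,-0.034,0.005,1]]])

```text
time_s: 9.35
ee_pos: [458.1, -12.1, 133.0]
ee_rot: [180.0, 0.0, 96.4]
force: [-0.8, -0.1, -2.4]
gripper_width: 22.0
gripper_force: 55.0
```

send_rows(targets=[[[0,0,0,0.003,-0.025,0.002,1],[0,0,0,0.003,-0.025,0,1],[0,0,0,0.003,-0.025,-0.002,1],[0,0,0,0.003,-0.025,-0.002,1],[0,0,0,0.003,-0.025,-0.002,1],[0,0,0,0.003,-0.025,-0.002,1],[0,0,0,0,0,0,1],[0,0,0,0,0,0,1],[0,0,0,0,0,0,1],[0,0,0,0,0,0,1]]])

```text
time_s: 10.35
ee_pos: [461.6, -41.3, 131.8]
ee_rot: [180.0, -0.0, 96.4]
force: [0.3, -1.2, -2.1]
gripper_width: 21.7
gripper_force: 55.0
```

```bash
python3 - <<'E'
from h import *
a,_=optics.grab_frame("top"); b,_=optics.grab_frame("scene")
a=a[100:200,270:400];b=b[110:230,110:266]
o=np.hstack([cv2.resize(a,(390,300)),cv2.resize(b,(390,300))]); cv2.imwrite("pics/c6.png",o[...,::-1]); s=env.state(); print(s["ee_pos"],s["ee_rot"],s["force"])
E
```

```text
[461.66344374 -41.2816698  131.8017751 ] [ 1.79990730e+02 -2.64527704e-03  9.63755428e+01] [ 0.47846271  0.60328617 -0.80468786]
```

View pics/c6.png

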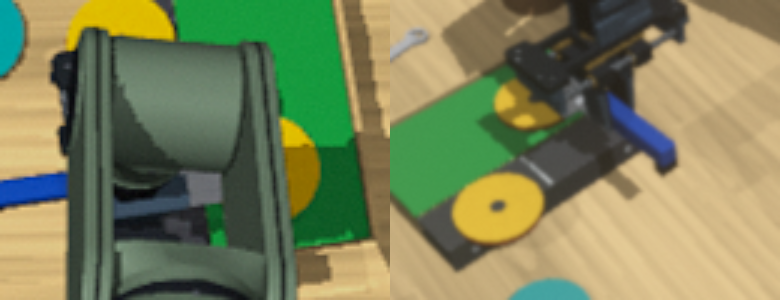

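The disc now lies yellow side up on the pad (seen at [300,165] and [535,100]). Retracting and laying the turner down.

send_rows(targets=[[[0,0,0,0,0.02,0.05,1],[0,0,0,-0.01,0.09,0.03,1],[0,0,0,-0.016,0.14,0,1],[0,0,0,-0.018,0.16,0,1],[0,0,0,-0.018,0.16,0,1],[0,0,0,-0.018,0.16,0,1],[0,0,0,-0.018,0.16,0,1],[0,0,0,-0.018,0.16,0,1],[0,0,0,-0.018,0.16,0,1],[0,0,0,0,0.1,0,1],[0,0,0,0,0,0,1],[0,0,0,0,0,0,1]]])

```text
time_s: 11.65
ee_pos: [434.7, 220.7, 148.1]
ee_rot: [180.0, 0.0, 96.4]
force: [-1.0, -0.7, -2.5]
gripper_width: 21.7
gripper_force: 55.0
```

send_rows(targets=[[[0,0,0,0,0,-0.12,1],[0,0,0,0,0,-0.15,1],[0,0,0,0,0,-0.15,1],[0,0,0,0,0,-0.1,1],[0,0,0,0,0,-0.06,1],[0,0,0,0,0,-0.04,1],[0,0,0,0,0,0,1],[0,0,0,0,0,0,1]]])

```text
time_s: 12.45
ee_pos: [435.4, 220.3, 24.3]
ee_rot: [179.9, -0.0, 96.3]
force: [0.1, 0.4, -1.3]
gripper_width: 21.2
gripper_force: 55.0
```

```bash
python3 - <<'E'
import blade; blade.run("l")
from h import *
p=cv2.cvtColor(cv2.imread("pics/l_top.png"),cv2.COLOR_BGR2RGB);H,S,V=HSV(p)
rect(op((H>20)&(H<32)&(S>200)&box(290,332,92,135)),48,"yellow1")
rect(op((H>20)&(H<32)&(S>200)&box(310,400,136,200)),52,"flipped")
print(env.state()["force"])
E
```

```text
top [435.6 220.6  24.6] [ 1.799e+02 -3.000e-02  9.634e+01] 444
 slopes deg along,lat [ 0.23 -1.02] z rel TCP at tip -14.2  a 1/99% [ 72.2 132.6]  l [-30.4   0.6  27.5] n 315
  tip a at l -18 132.5
  tip a at l -3 131.0
  tip a at l 17 131.5
scene [435.6 220.7  24.6] [ 1.7989e+02 -3.0000e-02  9.6340e+01] 145
 slopes deg along,lat [-0.6  -0.16] z rel TCP at tip -13.3  a 1/99% [ 77.1 132. ]  l [-28.9  -7.2  30.4] n 125
  tip a at l -18 130.9
  tip a at l -3 131.2
  tip a at l 17 131.6
yellow1 990 mean [599.3 -78.9] rect [599.3 -78.9] [99.4 97. ] 42.65 [[530.0, -77.0], [596.0, -148.0], [669.0, -81.0], [603.0, -10.0]]
flipped 1014 mean [ 479.4 -204.5] rect [ 478.8 -204.9] [98.9 96.3] 88.52 [[429.0, -253.0], [526.0, -256.0], [528.0, -157.0], [432.0, -154.0]]
[-0.0815111  -0.02230438 -2.30042921]
```

send_rows(targets=[[[0,0,0,0,0,-0.02,1],[0,0,0,0,0,-0.01,1],[0,0,0,0,0,0,1],[0,0,0,0,0,0,1]]])

```text
time_s: 12.95
ee_pos: [434.8, 220.6, 17.7]
ee_rot: [180.0, 0.0, 96.4]
force: [0.3, 0.2, -2.2]
gripper_width: 21.2
gripper_force: 55.0
```

send_rows(targets=[[[0,0,0,0,0,-0.005,1],[0,0,0,0,0,-0.005,1],[0,0,0,0,0,0,1],[0,0,0,0,0,0,1]]])

```text
time_s: 13.35
ee_pos: [435.0, 220.7, 16.3]
ee_rot: [180.0, -0.0, 96.4]
force: [-1.0, 0.4, 5.7]
gripper_width: 21.8
gripper_force: 55.0
```

The turner has touched the bench (force now +5.7 N). Open, go up, verify.

send_rows(targets=[[[0,0,0,0,0,0,-0.3],[0,0,0,0,0,0,-1],[0,0,0,0,0,0,-1],[0,0,0,0,0,0,-1],[0,0,0,0,0,0,-1],[0,0,0,0,0,0,-1],[0,0,0,0,0,0,-1],[0,0,0,0,0,0,-1]]])

```text
time_s: 14.15
ee_pos: [434.9, 220.5, 15.8]
ee_rot: [180.0, 0.0, 96.4]
force: [-0.5, 0.7, -0.2]
gripper_width: 82.5
gripper_force: 0.0
```

send_rows(targets=[[[0,0,0,0,0,0.05,-1],[0,0,0,0,0,0.1,-1],[0,0,0,0,0,0.15,-1],[0,0,0,0,0,0.2,-1],[0,0,0,0,0,0.2,-1],[0,0,0,-0.1,0.1,0.1,-1],[0,0,0,-0.1,0.1,0,-1],[0,0,0,0,0,0,-1],[0,0,0,0,0,0,-1]]])

```text
time_s: 15.05
ee_pos: [394.7, 260.5, 176.3]
ee_rot: [179.9, 0.0, 96.4]
force: [0.2, -0.5, -0.4]
gripper_width: 91.2
gripper_force: 0.0
```

```bash
python3 - <<'E'
from h import *
a,da=optics.grab_frame("top"); b,db=optics.grab_frame("scene")
W=cloud("scene",db);H,S,V=HSV(b)
m=op((H>105)&(H<128)&(S>120)&box(150,330,170,330));print("handle z",np.percentile(W[m][:,2],[5,50,95]).round(1))
o=np.hstack([cv2.resize(a,(400,300)),cv2.resize(b,(400,300))]); cv2.imwrite("pics/c7.png",o[...,::-1]); s=env.state(); print(s["ee_pos"],s["force"],s["gripper_width"])
E
```

```text
handle z [35.8 38.7 40.9]
[395.13356709 260.05188722 175.69774431] [0.22344045 0.22124183 0.04119332] 91.14299890760543
```

View pics/c7.png

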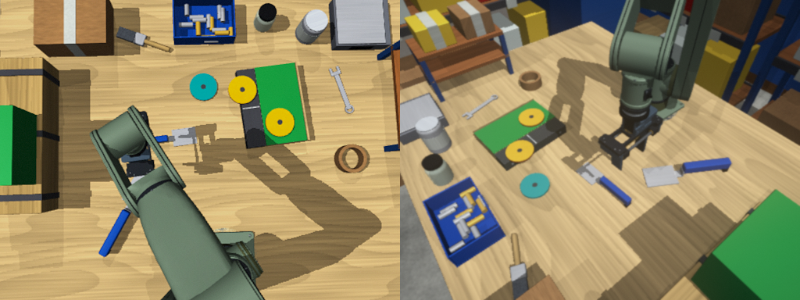

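The flipped disc is on the pad at [280,122], the other disc is unmoved at [242,90], the turner lies flat on the bench, and the gripper is clear. Handing in.

```bash
python3 -c "
from workcell import env; print(env.job_done())"
```

```text
the job is handed in; nothing more can be done
None
```

I handed the job in at about 15 s: the disc is flipped and lies yellow side up on the green pad, the turner lies flat on the bench and released, and the other disc has not moved; the hand-in returned no verdict.

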